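# Hold the glass reference cell in the water tester's beam

### The job

Before the laundry water is tested, check the optical tester with its glass reference cell: slide the stand's blue jaw (the one with the red handle) fully back to bare the frosted face, then lift the cell out, gripping it by its two white frosted faces only - never the clear or green faces or the black stopper. Turn it so that the tester's beam goes squarely in through one green face and out of the other, and finish while holding it there: upright in mid-air, halfway between lamp and detector, the beam through the middle of the green part, clear of the tester. Leave the cup, the jar and the carton where they stand.

Things in the scene. Friction and masses are not known exactly. Their poses are not given: they have to be found in the camera images.
- stand: slide-jaw stand, fixed: aluminium base 70 mm (its x) by 190 mm (its y, -45 to +145), 14 mm thick. Origin on the counter under the centre of the cell's pocket; z up. Pocket: floor 14 mm above the counter, a fixed dark lip at y -14 to -24 mm rising 12 mm above the floor, two ridges at x +-17 mm rising 6 mm. The jaw slides along the stand's +y, away from the cell.
- jaw (a joint): sliding jaw: 0 = shut on the cell's +y frosted face, 0.06 m = fully back (end stop); starts at 0 to 0.006. About 2 N of friction; stays where left. Blue plate 34 mm wide (x), 12 mm thick (y), top 74 mm above the counter, front face at stand y = 13 mm + joint value; 33 mm free between plate and red handle.
- jaw_grip (a point): point in the red handle, moving with the jaw: upright fin 16 mm (stand x) by 20 mm (stand y), from 26 to 84 mm above the counter; the point is on its vertical axis 61.5 mm above the counter, at stand y = 68 mm + joint value. Can be pinched from above across its 16 mm.
- cell: glass reference cell, about 95 g, 25 x 25 x 60 mm plus an 8 mm black stopper on top, upright in the stand's pocket, axes along the stand's. Origin at the centre of its underside, z up. Its +-y faces (25 mm apart, 60 mm high) are white frosted; its +-x faces are clear, recessed 2 mm between the frosted walls: green glass from 4 to 38 mm up, clear above.
- frost_a: the cell's frosted wall on its own +y side (the side of the sliding jaw), 25 wide by 60 mm high by 3 mm thick; part of the cell, origin and axes those of the cell
- frost_b: the cell's frosted wall on its own -y side (the side of the fixed lip), same size; part of the cell, origin and axes those of the cell
- cell_clear: the cell's clear and green faces (+-x) and black stopper, 21 mm across between the faces: never to be touched by the fingers; part of the cell, origin and axes those of the cell
- cell_green (a point): centre of the green part, on the cell's axis 20 mm above its underside; axes those of the cell
- tester: optical water tester, fixed: grey base 100 mm (its x) by 210 mm (its y), 25 mm high; white lamp housing at +y and grey detector housing at -y, each 80 by 65 mm, up to 135 mm above the counter; open 70 mm gap between them (y -35 to +35 mm), open at the top and both x ends. Origin on the counter under the middle of the gap; z up.
- beam (a point): the middle of the light path: halfway between the housings, 100 mm above the counter (75 mm above the base in the gap). The beam, drawn as a faint amber line of no substance between two amber apertures in black rings, runs along the tester's y, level; axes those of the tester.
- dosing_cup: blue open cup, 68 mm across, 60 mm high, loose bystander; origin at the centre of its underside
- softener_jar: round jar with orange cap, 66 mm across, 85 mm high, loose bystander; origin at the centre of its underside
- soap_carton: green carton with white band, 55 by 85 by 45 mm high, loose bystander; origin at the centre of its underside

How it is judged:
By the outcome, as a careful person would: the job done as asked, in the order asked, and still so for the second after the job is handed in, while the arm keeps its last pose, push and grip.
It also fails if it takes over 51 s, if anything falls off the work surface, if the arm or the gripper's body presses on something with over 40 N, if the wrist force passes 120 N, or if a joint passes its speed limit or range.

### The arm

A 7-joint arm with a two-finger parallel gripper is mounted at the origin on the work surface. World frame = base frame: x ahead of the robot, y to its left, z up, the work surface at z = 0. Lengths are in mm, angles in rad, forces in N, time in s.
With the tool pointing down it reaches from about 425 to 1025 mm from the base axis. Payload 9.4 kg.
Tool frame: the origin (TCP) lies midway between the tips of the shut fingers; the grasp point (between the pads) lies 19 mm behind it; z points along the fingers, y is the line along which they close (so a half turn about z gives the same grasp; the last joint's range is limited). The gripper opens to 93 mm and grips with 3 to 60 N. Pads are 15 mm wide; open, the fingers measure 128 mm over their backs; the gripper's body (75 mm by 188 mm) begins 65 mm behind the grasp point.
Start: joints at [1.096, 0.599, -0.003, 1.599, 0.002, 0.943, -0.08], TCP at [280.848, -668.393, 195.818] pointing down, gripper open.
Joint ranges: [-2.57, 2.57], [-0.35, 1.97], [-1.29, 1.29], [0.11, 2.56], [-1.05, 4.19], [0.11, 1.86], [-2.63, 2.63]. Speed limits (rad/s): [2.22, 2.22, 3.01, 3.01, 3.14, 3.14, 3.14].

### API

Orientations are given as a unit quaternion [w, x, y, z].
In Python, from plant import read_state, camera, calibration, finish_job gives the robot as it stands.
- The arm moves only by the tool step_arm, never from a script. Its argument "steps" is one flat list of numbers, 4 for each row, row after row: the shift along the tool's x, y, z in units of 25 mm (1.0 is 25 mm), then the turn about the tool's z in units of 6 degrees (1.0 is 6 degrees). A call has 1 to 12 rows; each row shifts and turns the commanded pose from where the row before left it, along the tool's axes as they then stand; what a row does not reach is not made up. A row lasts 1/8 s, in which the tool goes at most 62.5 mm and 10.7 degrees, less where a joint would pass 70% of its speed; a pose out of reach is approached as far as the arm can. A call is refused whole if a number of a shift passes 1 or a number of a turn 1, either way. A call with a gripper value outside its range is refused whole. "claw" is the finger opening in mm, from 0 to 93, set as the call begins (left out, the last holds). The fingers move at their own pace and stop on an object; the grip force is fixed at half the most. Time passes only in rows, so rows that do not move let the fingers close. It gives the time, the measured TCP pose, the force, the opening and the grip force at its end, in the units of the state.
- read_state(): the state, without advancing time (a new reading comes with each control period).
- camera(name): name is "scene" or "top" or "wrist"; returns (picture, depth): 420x560x3 uint8, blue, green, red; 420x560 float32, mm along the optical axis (not along the pixel's ray), 0 where there is no reading.
- calibration(name): a dict with "fx", "fy", "cx", "cy" (pixels), "origin" and "orientation" of the camera in the world; the wrist camera has in their place "T_tool_cam" (4x4, takes a point from camera to tool coordinates, whose origin is the TCP and whose axes are the flange's). Camera axes: x right, y down, z forward; pixel columns grow to the right and rows downward; lengths in mm; the calibration is good to about 2 mm. A picture is of the moment at which its call begins: read the wrist's pose just before it. calibration takes no time and is no camera call.
- finish_job(): hands the job in; it is judged then, once.
The state is a dict: "time": time; "q": joint angles; "joint_vel": joint speeds; "joint_efforts": joint torques, N m; "ee_pos": TCP position; "orientation": TCP orientation; "wrist_force": force on the tool from outside, world axes, zero at the start; "ft_torque": the same for the moment, N m; "gripper_width": finger opening in mm; "gripper_force": force on a finger pad.
Only numpy, scipy, OpenCV 4.12 (cv2) and the standard library are available. Lean on these libraries where they do the work, as an engineer would, in place of code of your own. Each camera call takes 0.05 s, during which the arm holds its last target. There are 200 camera calls.

## Working session

There is one attempt and no reset: what is moved stays moved. The work goes in short steps, Python scripts to look and compute and a tool call to move; the robot and the scene stay as the last step left them, time stands still between calls to the robot, and variables do not carry over. Pictures are saved under pics/ and viewed, at most 10 in all, crops included, and the job is handed in when it is done.

Besides the shell and the picture viewer there is one more tool, called after ">>>" as a command line: name --argument value ..., lists and objects as JSON in quotes. step_arm: Moves the arm, as the interface text tells. Its arguments: {"type":"object","properties":{"steps":{"type":"array"},"claw":{"type":"number"}},"required":["steps"]}

```bash
mkdir -p pics; cat > h.py <<'E'
import numpy as np,cv2
from plant import read_state,camera,calibration,finish_job
from scipy.spatial.transform import Rotation as R
def rot(q): return R.from_quat([q[1],q[2],q[3],q[0]])
def cloud(name):
    c=calibration(name); s=read_state(); im,d=camera(name)
    v,u=np.mgrid[:d.shape[0],:d.shape[1]]
    P=np.stack([(u-c['cx'])/c['fx']*d,(v-c['cy'])/c['fy']*d,d],-1)
    if name=='wrist':
        T=np.array(c['T_tool_cam']); P=P@T[:3,:3].T+T[:3,3]
        P=P@rot(s['orientation']).as_matrix().T+np.array(s['ee_pos'])
    else: P=P@rot(c['orientation']).as_matrix().T+np.array(c['origin'])
    P[d<=0]=np.nan
    return im,d,P
E
python3 - <<'E'
from h import *
s=read_state();print(s)
for n in('scene','top'):
    im,d,P=cloud(n);cv2.imwrite(f'pics/{n}0.png',im);np.save(n+'0.npy',P);print(calibration(n))
E
```

```text
{'time': 0.0, 'q': array([ 1.09628816,  0.60011773, -0.00251177,  1.6001286 ,  0.00180392,
        0.94290961, -0.07978472]), 'joint_vel': array([ 1.97741103e-03, -5.81151804e-05,  6.20744258e-05,  3.61170902e-04,
        9.95362515e-04, -4.43476808e-04,  9.81078752e-04]), 'joint_efforts': array([-5.67142542e-04, -7.65063715e+01,  1.49687983e+00, -2.52355081e+01,
       -5.25905646e-02,  1.67220819e-02,  1.49181246e-04]), 'ee_pos': array([ 280.61931247, -667.9162664 ,  194.96626206]), 'orientation': array([-7.44954143e-04,  9.80278465e-01,  1.97619637e-01, -2.33829192e-04]), 'wrist_force': array([ 0.10956469,  0.12487978, -0.02028586]), 'ft_torque': array([-0.00270729,  0.01282735, -0.01812043]), 'gripper_force': 0.0, 'gripper_width': 92.85748278114795}
{'fx': 428.85818228385807, 'fy': 428.85818228385807, 'cx': 281.9961561970179, 'cy': 198.38501745812542, 'origin': array([ 944.7360434 , -302.96789282,  801.7790244 ]), 'orientation': array([-0.25934263,  0.89479805,  0.34720815, -0.10735147])}
{'fx': 404.20950626695685, 'fy': 404.20950626695685, 'cx': 281.8630238144499, 'cy': 211.99166497964222, 'origin': array([535.5345332 ,  -2.87921767, 894.58237843]), 'orientation': array([ 0.03185366, -0.70463954,  0.70821966, -0.02988924])}
```

View pics/scene0.png

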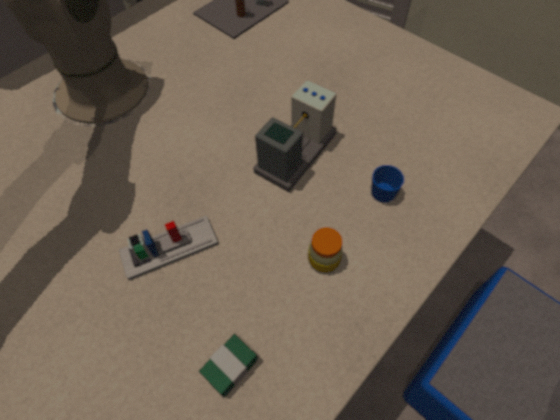

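View pics/top0.png

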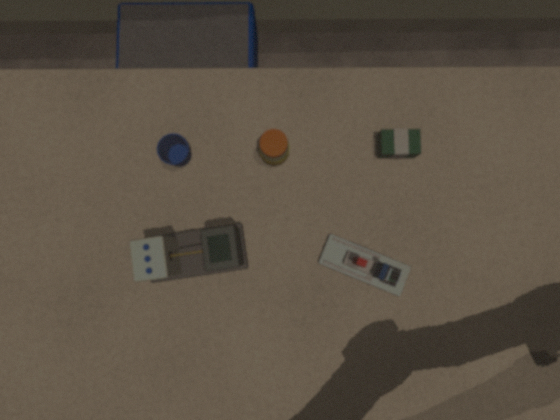

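The scene view shows the stand at about (168,248), with the cell at (138,248), the blue jaw at (150,242) and the red handle at (173,231). The tester is at about (295,140). In the top view the stand is at (365,265), red handle (360,262), cell (388,272), and the tester's lamp is at (149,258) with its detector at (220,248). Next I fit poses from the depth.

```bash
python3 - <<'E'
from h import *
def rect(p):
    (c,sz,a)=cv2.minAreaRect(p[:,:2].astype(np.float32)); return np.round(c,1),np.round(sz,1),a
for n in('top','scene'):
    P=np.load(n+'0.npy');im=cv2.imread(f'pics/{n}0.png').astype(int)
    X=P.reshape(-1,3);C=im.reshape(-1,3)
    ok=np.isfinite(X).all(1);X=X[ok];C=C[ok]
    def box(x0,x1,y0,y1,z0,z1):
        return (X[:,0]>x0)&(X[:,0]<x1)&(X[:,1]>y0)&(X[:,1]<y1)&(X[:,2]>z0)&(X[:,2]<z1)
    t=box(300,600,-400,-50,-20,8);print(n,'table z',np.median(X[t][:,2]))
    m=box(300,560,-350,-50,9,20);print('stand',m.sum(),rect(X[m]),np.median(X[m][:,2]))
    b,g,r=C.T
    red=box(300,560,-350,-50,20,120)&(r>1.6*g)&(r>1.6*b);print('red',rect(X[red]),np.percentile(X[red][:,2],[5,50,95]))
    rt=red&(X[:,2]>78);print(' redtop',rect(X[rt]),X[rt].mean(0))
    bl=box(300,560,-350,-50,66,90)&(b>1.4*g)&(b>1.4*r);print('bluetop',rect(X[bl]),X[bl].mean(0),bl.sum())
    ct=box(300,560,-350,-50,76,95)&~red;print('celltop',rect(X[ct]) if ct.sum() else 0,ct.sum(),X[ct].mean(0))
    m=box(350,650,50,400,126,145);print('tester tops',m.sum())
    p=X[m];print(rect(p),np.median(p[:,2]))
    m=box(350,650,50,400,18,32);print('tester base',rect(X[m]),np.median(X[m][:,2]))
E
```

```text
top table z -0.3338251978229323
stand 1954 (array([ 499.1, -177.8]), array([190.2,  70. ]), 67.39860534667969) 13.80170370935491
red (array([ 506.2, -157.9]), array([19.4, 14. ]), 66.56221008300781) [79.50003956 82.58887968 84.68660122]
 redtop (array([ 506.5, -157.8]), array([19.2, 13.9]), 71.45211029052734) [ 506.24963884 -157.70367437   82.69766737]
bluetop (array([0., 0.]), array([0., 0.]), 0.0) [nan nan nan] 0
celltop (array([ 492.2, -190.6]), array([90.7, 29.1]), 75.28060150146484) 107 [ 483.66409115 -214.60083306   81.09278961]
tester tops 2970
(array([526.8, 184.7]), array([ 80. , 200.1]), 8.186964988708496) 134.81302064563477
tester base (array([527. , 184.6]), array([100.1, 209.2]), 8.14134407043457) 24.41628159456883
scene table z 0.08995345305982028
stand 1837 (array([ 499.9, -179.9]), array([190.1,  72.6]), 67.5002670288086) 14.317855672077371
red (array([ 508.9, -160.2]), array([19.2, 17.1]), 64.23750305175781) [32.52868235 70.24714497 84.75814493]
 redtop (array([ 508.8, -160.2]), array([19.1, 16.8]), 62.021263122558594) [ 509.84740973 -160.35018268   83.02411584]
bluetop (array([ 493.1, -209.6]), array([28. , 26.8]), 6.679385662078857) [ 494.91685019 -206.6421979    73.77128739] 77
celltop (array([ 492.7, -202.8]), array([74.2, 30.6]), 58.22132110595703) 118 [ 483.59183637 -221.81213024   80.95788088]
tester tops 1870
(array([527.4, 182.5]), array([ 81.6, 202. ]), 8.286900520324707) 134.79191262287804
tester base (array([528.7, 181.1]), array([ 99.8, 209.4]), 7.96271276473999) 24.468035483345034<stdin>:15: RuntimeWarning: Mean of empty slice.
  ret = um.true_divide(
```

>>> step_arm --steps '[0.95,-0.9,0,0,0.95,-0.9,0,0,0.95,-0.9,0,0,0.95,-0.9,0,0,0.95,-0.9,0,0,0.95,-0.9,0,0,0.95,-0.9,0,0,0.95,-0.9,0,0,0.95,-0.9,0,0,0.95,-0.9,0,0,0.95,-0.9,0,0,0.95,-0.9,0,0]' --claw 45

```text
time: 1.6
ee_pos: [439.2, -308.0, 195.6]
orientation: [-0.0, 0.98, 0.198, -0.0]
wrist_force: [0.6, -0.5, 0.8]
gripper_width: 44.7
gripper_force: 0.0
```

>>> step_arm --steps '[0.95,-0.9,0,0,0.95,-0.9,0,0,0.95,-0.9,0,0,0,0,0,-0.93,0,0,0,-0.93,0,0,0,-0.93,0,0,0,-0.93,0,0,0,-0.93,0,0,0,-0.93,0,0,0,-0.93,0,0,0,-0.93,0,0,0,0]'

```text
time: 3.1
ee_pos: [478.3, -219.3, 195.6]
orientation: [-0.0, 0.832, 0.555, -0.0]
wrist_force: [-0.4, 0.8, 0.3]
gripper_width: 44.9
gripper_force: 0.0
```

```bash
cat >> h.py <<'E'
def go(p,yaw=None):
    "shift (25 mm units, present tool axes) and turn (6 deg units) to TCP p, tool-y line at yaw deg"
    s=read_state(); M=rot(s['orientation']).as_matrix()
    y=np.degrees(np.arctan2(M[1,1],M[0,1])); print('t',round(s['time'],2),'tcp',s['ee_pos'].round(1),'tooly yaw',round(y,2),'z',M[:,2].round(4),'q',s['q'].round(2))
    print('shift',(M.T@(np.array(p)-s['ee_pos'])/25).round(2),'' if yaw is None else ('turn',round(-((yaw-y+90)%180-90)/6,2)))
E
python3 - <<'E'
from h import *
im,d,P=cloud('wrist');cv2.imwrite('pics/w1.png',im);np.save('w1.npy',P)
print(calibration('wrist'));go([507.5,-159,120],-22.55)
E
```

```text
{'fx': 342.2442559553099, 'fy': 342.2442559553099, 'cx': 274.22714946014656, 'cy': 205.99183172870016, 'T_tool_cam': array([[-7.51472341e-04, -9.60898128e-01, -2.76901105e-01,
         7.81901994e+01],
       [ 9.99999392e-01, -9.45608770e-04,  5.67573802e-04,
         6.47684995e-01],
       [-8.07220718e-04, -2.76900510e-01,  9.60898255e-01,
        -1.88661227e+02],
       [ 0.00000000e+00,  0.00000000e+00,  0.00000000e+00,
         1.00000000e+00]])}
t 3.15 tcp [ 478.3 -219.3  195.6] tooly yaw -22.7 z [-4.e-04  2.e-04 -1.e+00] q [ 0.51  0.37 -0.26  2.04  0.14  0.74 -0.22]
shift [2.68 0.15 3.02] ('turn', np.float64(-0.02))
```

View pics/w1.png

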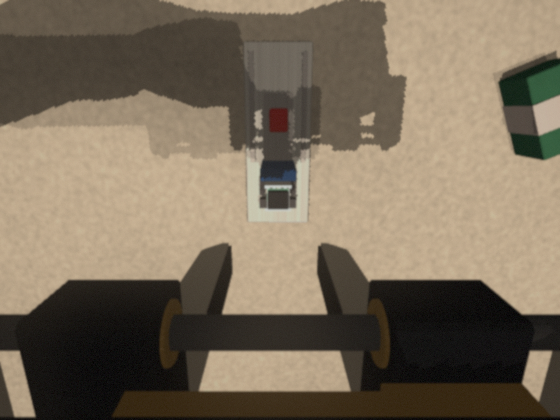

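The wrist view shows the stand square to the tool: red handle at (279,121), blue plate at (278,172), stopper at (278,200). I'll measure from this cloud.

```bash
python3 - <<'E'
from h import *
P=np.load('w1.npy');im=cv2.imread('pics/w1.png').astype(int)
def rect(p):
    (c,sz,a)=cv2.minAreaRect(p[:,:2].astype(np.float32)); return np.round(c,1),np.round(sz,1),round(a,2)
v,u=np.mgrid[:420,:560]
z=P[...,2]
roi=(u>220)&(u<340)&(v>30)&(v<230)
m=roi&(z>9)&(z<20);print('stand',rect(P[m]),np.median(z[m]))
b,g,r=im[...,0],im[...,1],im[...,2]
m=roi&(z>79)&(z<90)&(r>1.6*g);print('redtop',rect(P[m]),P[m].mean(0))
m=roi&(z>77)&(z<90)&(v>160);print('stopper top',rect(P[m]),P[m].mean(0),m.sum())
m=roi&(z>69)&(z<79)&(b>1.4*r);print('blue top',rect(P[m]),P[m].mean(0),m.sum())
m=roi&(z>69)&(z<79)&(v>160)&(abs(b-r)<25);print('cell top',rect(P[m]),m.sum())
E
```

```text
stand (array([ 500.7, -177.4]), array([188.8,  70.2]), 67.32) 13.8221925552007
redtop (array([ 508.7, -158.1]), array([19.2, 14.7]), 67.35) [ 508.63692974 -158.04859534   83.00991458]
stopper top (array([ 481.1, -223.5]), array([17.3, 18.5]), 67.4) [ 481.28467111 -223.11343836   81.516749  ] 396
blue top (array([ 488.9, -203.7]), array([10.5, 30.5]), 68.21) [ 492.48517799 -206.63091323   74.12297264] 201
cell top (array([ 484.2, -216.3]), array([41.1, 33.2]), 67.35) 591
```

>>> step_arm --steps '[0.91,0.06,0,0,0.91,0.06,0,0,0.91,0.06,0,0,0,0,0.9,0,0,0,0.9,0,0,0,0.9,0,0,0,0.9,0,0,0,0.9,0,0,0,0.9,0,0,0,0.72,0,0,0,0,0]'

```text
time: 4.53
ee_pos: [508.1, -157.7, 41.7]
orientation: [-0.001, 0.832, 0.554, -0.001]
wrist_force: [-0.3, -0.4, -0.1]
gripper_width: 45.0
gripper_force: 0.0
```

>>> step_arm --steps '[0,0,0,0,0,0,0,0,0,0,0,0,0,0,0,0]' --claw 0

```text
time: 5.03
ee_pos: [507.7, -157.6, 43.2]
orientation: [-0.001, 0.832, 0.555, -0.001]
wrist_force: [-3.3, 2.4, 6.0]
gripper_width: 15.5
gripper_force: 30.0
```

>>> step_arm --steps '[0.3,0,0,0,0.3,0,0,0,0.3,0,0,0,0.3,0,0,0,0.3,0,0,0,0.3,0,0,0,0.3,0,0,0,0,0,0,0]'

```text
time: 6.02
ee_pos: [528.2, -108.5, 43.2]
orientation: [-0.001, 0.832, 0.555, -0.0]
wrist_force: [-2.9, 2.8, 5.3]
gripper_width: 15.7
gripper_force: 30.0
```

>>> step_arm --steps '[0.08,0,0,0,0.08,0,0,0,0,0,0,0]'

```text
time: 6.4
ee_pos: [529.3, -105.8, 43.2]
orientation: [-0.0, 0.832, 0.555, -0.001]
wrist_force: [-3.9, -0.6, 5.1]
gripper_width: 15.7
gripper_force: 30.0
```

>>> step_arm --steps '[0.06,0,0,0,0,0,0,0]'

```text
time: 6.65
ee_pos: [529.7, -104.8, 43.2]
orientation: [-0.0, 0.832, 0.555, -0.001]
wrist_force: [-4.8, -0.6, 5.1]
gripper_width: 15.9
gripper_force: 30.0
```

>>> step_arm --steps '[0.06,0,0,0,0,0,0,0]'

```text
time: 6.9
ee_pos: [529.7, -104.7, 43.2]
orientation: [-0.0, 0.832, 0.554, -0.002]
wrist_force: [-5.7, -4.5, 6.8]
gripper_width: 15.6
gripper_force: 30.0
```

>>> step_arm --steps '[0.1,0,0,0,0,0,0,0]'

```text
time: 7.15
ee_pos: [529.7, -104.7, 43.1]
orientation: [0.0, 0.833, 0.554, -0.003]
wrist_force: [-6.9, -12.0, 8.6]
gripper_width: 15.5
gripper_force: 30.0
```

>>> step_arm --steps '[0.1,0,0,0,0,0,0,0]'

```text
time: 7.4
ee_pos: [529.7, -104.6, 43.1]
orientation: [0.001, 0.833, 0.553, -0.004]
wrist_force: [-7.9, -18.9, 8.0]
gripper_width: 16.1
gripper_force: 30.0
```

>>> step_arm --steps '[0,0,0,0,0,0,0,0,0,0,-0.5,0,0,0,-0.9,0,0,0,-0.9,0,0,0,-0.9,0,0,0,-0.9,0,0,0,-0.9,0,0,0,-0.9,0,-0.9,0,0,0,-0.9,0,0,0,-0.9,0,0,0]' --claw 45

```text
time: 8.9
ee_pos: [507.6, -160.8, 191.3]
orientation: [0.0, 0.832, 0.556, 0.0]
wrist_force: [-1.2, -1.0, -0.5]
gripper_width: 45.3
gripper_force: 0.0
```

>>> step_arm --steps '[-0.9,0,0,-1,-0.9,0.1,0,-1,-0.8,0.2,0,-1,0,0,0,-1,0,0,0,-1,0,0,0,-1,0,0,0,-1,0,0,0,-1,0,0,0,-1,0,0,0,-1,0,0,0,-1,0,0,0,-1]'

```text
time: 10.4
ee_pos: [496.5, -224.0, 191.2]
orientation: [0.0, 0.345, 0.939, -0.0]
wrist_force: [0.7, 0.9, -0.3]
gripper_width: 44.9
gripper_force: 0.0
```

>>> step_arm --steps '[0,0,0,-1,0,0,0,-1,0,0,0,-1,0,0,0,0]'

```text
time: 10.9
ee_pos: [496.4, -224.2, 191.0]
orientation: [0.0, 0.196, 0.981, -0.0]
wrist_force: [-0.8, 0.9, -0.3]
gripper_width: 44.6
gripper_force: 0.0
```

```bash
python3 - <<'E'
from h import *
im,d,P=cloud('wrist');cv2.imwrite('pics/w2.png',im);np.save('w2.npy',P)
go([481.4,-223.4,150],67.37)
E
```

```text
t 10.95 tcp [ 496.4 -224.2  190.9] tooly yaw 67.31 z [ 4.e-04 -2.e-04 -1.e+00] q [ 0.79  0.46 -0.65  1.99  0.38  0.81  1.1 ]
shift [ 0.57 -0.2   1.64] ('turn', np.float64(-0.01))
```

View pics/w2.png

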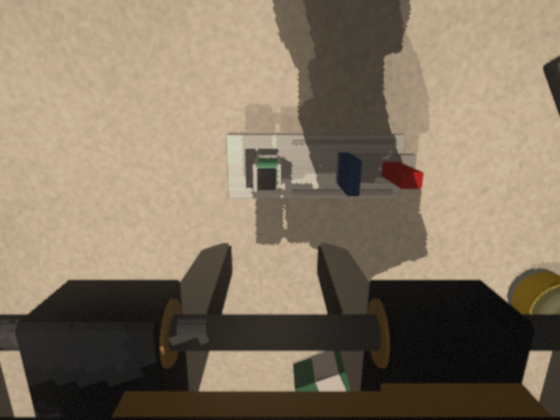

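The jaw, now at (349,173), is fully back, and the cell is still upright at (267,173). I'll refine the cell's position.

```bash
python3 - <<'E'
from h import *
P=np.load('w2.npy')
def rect(p):
    (c,sz,a)=cv2.minAreaRect(p[:,:2].astype(np.float32)); return np.round(c,1),np.round(sz,1),round(a,2)
v,u=np.mgrid[:420,:560];z=P[...,2]
roi=(u>215)&(u<430)&(v>120)&(v<210)
c=roi&(u<310)
m=roi&(z>9)&(z<20);print('stand',rect(P[m]))
m=c&(z>77)&(z<90);print('stopper',rect(P[m]),np.median(P[m],0).round(1),m.sum())
m=c&(z>68)&(z<90);print('celltop',rect(P[m]),m.sum())
m=c&(z>35)&(z<90);print('cell all',rect(P[m]))
m=roi&(u>330)&(z>68)&(z<78)&(u<370);print('jaw',rect(P[m]))
E
```

```text
stand (array([ 501.1, -173.6]), array([197.8,  69.6]), 67.37)
stopper (array([ 480.1, -223.7]), array([16.9, 19.2]), 67.46) [ 479.7 -223.4   81.6] 423
celltop (array([ 479.9, -223.7]), array([24.6, 24.4]), 67.45) 698
cell all (array([ 479.9, -223.5]), array([24.9, 24.6]), 67.41)
jaw (array([ 510.8, -150.3]), array([12.6, 33.5]), 67.85)
```

>>> step_arm --steps '[0.6,-0.22,0,0,0,0,0.9,0,0,0,0.9,0,0,0,0.9,0,0,0,0.9,0,0,0,0.9,0,0,0,0.9,0,0,0,0.6,0,0,0,0.3,0,0,0,0,0]'

```text
time: 12.2
ee_pos: [480.1, -223.6, 32.8]
orientation: [-0.0, 0.196, 0.981, -0.0]
wrist_force: [-0.1, 0.3, 0.4]
gripper_width: 45.0
gripper_force: 0.0
```

>>> step_arm --steps '[0,0,0,0,0,0,0,0,0,0,0,0,0,0,0,0]' --claw 0

```text
time: 12.7
ee_pos: [480.6, -223.9, 33.2]
orientation: [0.0, 0.196, 0.981, -0.0]
wrist_force: [-0.7, -0.9, 4.6]
gripper_width: 24.8
gripper_force: 29.9
```

```bash
python3 - <<'E'
from h import *
go([480.5,-223.5,33],67.4);s=read_state();print(s['gripper_width'],s['gripper_force'],s['wrist_force'])
E
```

```text
t 12.7 tcp [ 480.6 -223.9   33.2] tooly yaw 67.42 z [ 6.e-04 -4.e-04 -1.e+00] q [ 0.64  0.65 -0.45  2.15  0.63  0.47  0.87]
shift [0.01 0.01 0.01] ('turn', np.float64(0.0))
24.781428256779666 29.89714354276657 [-0.72318678 -0.93555073  4.5699306 ]
```

>>> step_arm --steps '[0,0,-0.3,0,0,0,-0.6,0,0,0,-0.8,0,0,0,-0.8,0,0,0,-0.8,0,0,0,-0.8,0,0,0,-0.8,0,0,0,-0.8,0,0,0,-0.7,0,0,0,0,0]'

```text
time: 13.95
ee_pos: [480.9, -223.9, 194.3]
orientation: [0.001, 0.196, 0.981, -0.0]
wrist_force: [-0.2, 0.4, -1.3]
gripper_width: 25.0
gripper_force: 29.9
```

```bash
python3 - <<'E'
from h import *
go([527.8,183,190],8.1);s=read_state();print(s['gripper_width'],s['gripper_force'],s['wrist_force'])
im,d,P=cloud('scene');cv2.imwrite('pics/s3.png',im[100:340,60:400]);
E
```

```text
t 13.95 tcp [ 480.9 -223.9  194.3] tooly yaw 67.42 z [ 0.0021 -0.0012 -1.    ] q [ 0.82  0.44 -0.67  2.02  0.37  0.8   1.11]
shift [ 4.52 15.75  0.16] ('turn', np.float64(9.89))
24.950028688132008 29.877897799015045 [-0.18385041  0.42168601 -1.27177218]
```

View pics/s3.png

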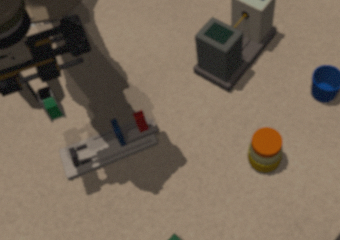

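>>> step_arm --steps '[0.15,0.5,0,0,0.25,0.9,0,0,0.28,0.98,0,0,0.28,0.98,0,0,0.28,0.98,0,0,0.28,0.98,0,0,0.28,0.98,0,0,0.28,0.98,0,0,0.28,0.98,0,0,0.28,0.98,0,0,0.28,0.98,0,0,0.28,0.98,0,0]'

```text
time: 15.5
ee_pos: [513.1, 67.4, 192.0]
orientation: [-0.001, 0.195, 0.981, -0.0]
wrist_force: [0.3, -0.5, -0.8]
gripper_width: 25.0
gripper_force: 29.9
```

>>> step_arm --steps '[0,0,0,0.5,0,0,0,1,0,0,0,1,0,0,0,1,0,0,0,1,0,0,0,1,0,0,0,1,0,0,0,1,0,0,0,1,0,0,0,0.9,0,0,0,0.5,0,0,0,0]'

```text
time: 17.0
ee_pos: [513.2, 66.5, 192.2]
orientation: [-0.0, 0.655, 0.755, -0.0]
wrist_force: [-0.4, 0.6, -0.6]
gripper_width: 24.9
gripper_force: 29.9
```

```bash
python3 - <<'E'
from h import *
im,d,P=cloud('wrist');cv2.imwrite('pics/w4.png',im);np.save('w4.npy',P)
go([527.8,183,194],8.1)
E
```

```text
t 17.05 tcp [513.3  66.4 192.2] tooly yaw 8.16 z [-1.2e-03 -1.0e-04 -1.0e+00] q [ 0.07  0.38 -0.41  2.05  0.22  0.75 -0.33]
shift [ 4.54  1.24 -0.07] ('turn', np.float64(0.01))
```

View pics/w4.png

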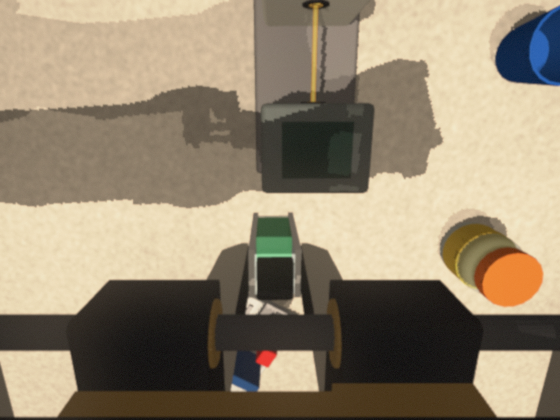

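The wrist view shows the cell upright between the fingers at (275,260), the detector at (317,147) and the beam line at x≈316. I'll refine the tester pose and the cell's orientation in the grip.

```bash
python3 - <<'E'
from h import *
P=np.load('w4.npy')
def rect(p):
    (c,sz,a)=cv2.minAreaRect(p[:,:2].astype(np.float32)); return np.round(c,1),np.round(sz,1),round(a,2)
v,u=np.mgrid[:420,:560];z=P[...,2]
roi=(u>240)&(u<390)&(v>80)&(v<200)
m=roi&(z>131)&(z<139)
print('det top',rect(P[m]))
th=np.radians(8.15);X=np.array([np.cos(th),np.sin(th)]);Y=np.array([-X[1],X[0]])
m=(v<105)&(u>230)&(u<390)&(z>18)&(z<31)
q=P[m][:,:2];print('base rect',rect(P[m]));print('base x range',(np.percentile(q@X,[1,99])).round(1),'centre',(np.percentile(q@X,[1,99]).mean()).round(1),'top0 centre',np.array([527,184.7])@X,np.array([528.5,181.5])@X)
m=(u>240)&(u<310)&(v>205)&(v<300)&(z>205)&(z<245);print('cell top',rect(P[m]),P[m][:,2].max())
E
```

```text
det top (array([537.6, 119. ]), array([79.8, 64. ]), 8.07)
base rect (array([526.6, 196.7]), array([100.2,  92.7]), 7.92)
base x range [499.9 597.7] centre 548.8 top0 centre 547.8614900598337 548.8926921039256
cell top (array([514.7,  68.4]), array([35.2, 26.1]), 8.49) 244.86855008846828
```

>>> step_arm --steps '[0.4,0.1,0,0,0.8,0.2,0,0,0.9,0.25,0,0,0.9,0.25,0,0,0.8,0.24,0,0,0.5,0.15,0,0,0.28,0.05,0,0,0,0,0,0,0,0,0,0]'

```text
time: 18.18
ee_pos: [528.6, 182.5, 192.8]
orientation: [0.0, 0.656, 0.755, -0.0]
wrist_force: [-0.1, -0.1, -1.3]
gripper_width: 25.1
gripper_force: 29.9
```

```bash
python3 - <<'E'
from h import *
go([527.8,184.2,99.2],8.1)
im,d,P=cloud('top');cv2.imwrite('pics/t5.png',cv2.resize(im[180:330,80:300],None,fx=3,fy=3))
E
```

```text
t 18.18 tcp [528.6 182.5 192.8] tooly yaw 7.99 z [-2.e-04 -5.e-04 -1.e+00] q [-0.14  0.43 -0.41  1.97  0.24  0.79 -0.54]
shift [ 0.08 -0.02  3.74] ('turn', np.float64(-0.02))
```

>>> step_arm --steps '[0.06,-0.02,0,-0.02,0,0,0.4,0,0,0,0.7,0,0,0,0.7,0,0,0,0.7,0,0,0,0.6,0,0,0,0.4,0,0,0,0.24,0,0,0,0,0,0,0,0,0]'

```text
time: 19.48
ee_pos: [528.2, 184.9, 99.7]
orientation: [0.0, 0.655, 0.756, 0.0]
wrist_force: [-0.4, 0.2, -0.8]
gripper_width: 25.0
gripper_force: 29.9
```

```bash
python3 - <<'E'
from h import *
go([527.8,184.2,99.2],8.1);s=read_state();print(s['wrist_force'],s['gripper_width'])
im,d,P=cloud('scene');a=cv2.resize(im[30:200,220:370],None,fx=3.3,fy=3.3)
cv2.imwrite('pics/s6.png',a)
im,d,P=cloud('wrist');cv2.imwrite('pics/w6.png',im);np.save('w6.npy',P)
E
```

```text
t 19.48 tcp [528.2 184.9  99.7] tooly yaw 8.15 z [ 7.e-04  3.e-04 -1.e+00] q [-0.2   0.55 -0.35  2.05  0.33  0.59 -0.63]
shift [-0.02 -0.02  0.02] ('turn', np.float64(0.01))
[-0.36341246  0.24982333 -0.77381785] 25.026679987681284
```

View pics/w6.png

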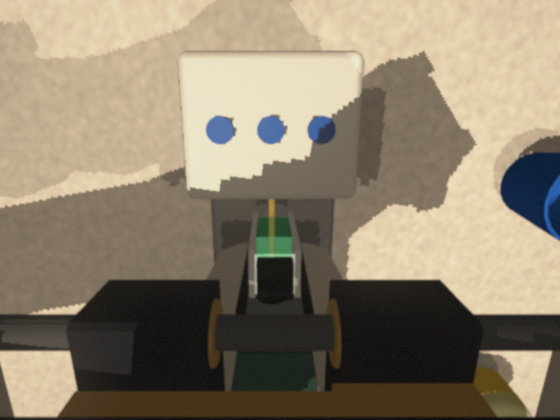

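View pics/s6.png

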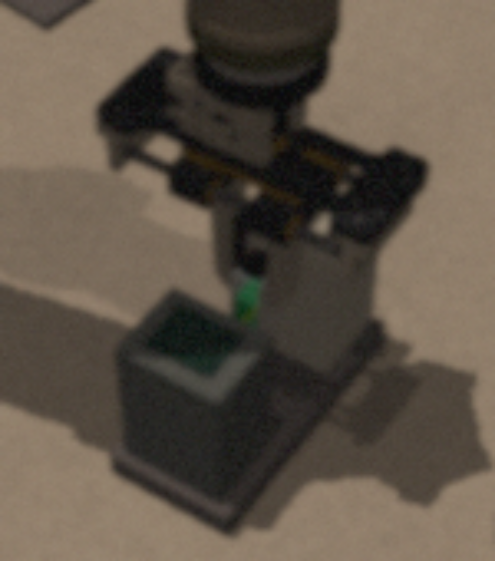

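The cell is in the gap and the beam meets its green face at about (272,215). The cell's centre column looks like about 275, so I'll check the residual offset.

```bash
python3 - <<'E'
from h import *
P=np.load('w6.npy');im=cv2.imread('pics/w6.png').astype(int)
c=calibration('wrist');T=np.array(c['T_tool_cam'])
s=read_state();M=rot(s['orientation']).as_matrix()
L=(P-s['ee_pos'])@M   # tool coords
v,u=np.mgrid[:420,:560];z=P[...,2]
def rect(p):
    (c,sz,a)=cv2.minAreaRect(p[:,:2].astype(np.float32)); return np.round(c,1),np.round(sz,1),round(a,2)
m=(v<205)&(v>40)&(u>170)&(u<375)&(z>131)&(z<139);print('lamp world',rect(P[m]),'tool',rect(L[m]))
m=(u>245)&(u<305)&(v>250)&(v<297)&(z>130)&(z<152);print('cell top tool',rect(L[m]),m.sum())
m=(u>255)&(u<297)&(v>215)&(v<250)&(im[...,1]>1.3*im[...,0])&(im[...,1]>1.3*im[...,2]);print('green cols y tool',np.percentile(L[m][:,1],[2,98]).round(1),np.percentile(L[m][:,0],[2,50,98]).round(1))
b=(u>262)&(u<284)&(v>199)&(v<222)&(im[...,2]>1.5*im[...,0])&(im[...,2]>im[...,1])
# beam pixels: intersect rays with plane world z=100
uv=np.argwhere(b);d=np.stack([(uv[:,1]-c['cx'])/c['fx'],(uv[:,0]-c['cy'])/c['fy'],np.ones(len(uv))],-1)@T[:3,:3].T
o=T[:3,3];t=(s['ee_pos'][2]-100-o[2])/d[:,2]
q=o+d*t[:,None];print('beam y tool',len(uv),np.median(q[:,1]).round(2),q[:,0].min(),q[:,0].max())
E
```

```text
lamp world (array([518.2, 252.7]), array([79.8, 64.8]), 8.09) tool (array([68.6, -0.2]), array([64.8, 79.8]), 0.05)
cell top tool (array([1.2, 1.6]), array([24.5, 28.3]), 0.17) 2612
green cols y tool [nan nan] [nan nan nan]
beam y tool 144 -0.55 16.66201729023269 26.848580719584717
```

>>> step_arm --steps '[0,-0.04,0,0,0,0,0,0,0,0,0,0,0,0,0,0]'

```text
time: 20.08
ee_pos: [527.0, 184.6, 99.3]
orientation: [-0.0, 0.655, 0.756, 0.0]
wrist_force: [-0.1, -0.3, -0.5]
gripper_width: 25.0
gripper_force: 29.9
```

```bash
python3 - <<'E'
from h import *
go([527.8,184.2,99.2],8.1);print(finish_job())
E
```

```text
t 20.07 tcp [527.  184.6  99.3] tooly yaw 8.15 z [ 0.  0. -1.] q [-0.2   0.55 -0.35  2.05  0.33  0.59 -0.63]
shift [-0.02  0.03  0.  ] ('turn', np.float64(0.01))
the job is handed in; nothing more can be done
None
```

Job handed in at about 20 s: the jaw is fully back, and the cell is held by its frosted faces, upright mid-gap, with the beam through its green faces to within about 1–2 mm of the middle by my camera measurements; no verdict was returned.

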